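Load a mixing pot into the tapered cup of the bench paint mixer

TASK

Load the lidded mixing pot into the bench paint mixer: lower it upright into the mixer's tapered metal cup, turn it so that its two drive lugs drop into the two notches in the cup's rim, and let it come down only until it rests lightly in the taper. Do not drop it or ram it in, or it will wedge and not come out again after mixing; let go of it there, and leave the pigment jar, the dropper bottle and the muller where they stand.

Things in the scene. Friction and masses are not known exactly. Their poses are not given: they have to be found in the camera images.
- pot: Lidded white mixing pot, loose, upright, 97 mm tall, 0.15 to 0.31 kg; origin at the centre of its underside, z up its axis. The smooth tapered part: diameter 62 mm at the foot, widening 2.46 mm per 10 mm of height up to 55 mm; rim bead, diameter 81 mm, at 55 to 60 mm; blue cap above.
- pot_centre (a point): Centre of the pot, half-way up its axis (48.5 mm above its underside); axes as the pot's. When it is lightly seated in the mixer, this point is 11 mm above holder_mouth; with the lugs still standing on the cup's rim it is 18.5 mm above it.
- pot_cap (a point): Centre of the pot's ribbed blue screw cap, 78.5 mm above the pot's underside; tight and fixed to the pot: a cylinder of diameter 54 mm and height 37 mm, its top 18.5 mm above this point. The place to grip the pot, from above, at any angle about z. Axes as the pot's.
- pot_lugs (a point): Point on the pot's axis level with the undersides of its two white drive lugs, 30 mm above the pot's underside; axes as the pot's. The lugs stand out from the body at its +y and -y sides, 8 mm wide, 17 mm tall, outer faces 44 mm from the axis. Either lug fits either notch.
- mixer: Bench paint mixer: low white box, 120 x 116 mm, 52 mm tall, fixed in place, with an upright aluminium drive cup, outer diameter 81 mm, in the middle of its top. Origin at the centre of its underside, z up, -x to the black control strip on its front. The cup's taper is self-holding: a pot pushed down into it with more than about 15 to 20 N stays wedged.
- holder_mouth (a point): Centre of the drive cup's mouth, on its axis, level with its rim, 114 mm above the table; axes are the mixer's and do not turn with the cup. Cup inside: diameter 71 mm at the rim, narrowing 2.46 mm per 10 mm down to 60 mm at its floor; wall 5 mm. As the tapers touch, the pot's foot is 8 mm clear of the floor.
- holder_floor (a point): Centre of the drive cup's floor, 46 mm below its rim. Two opposite notches in the rim, 12.5 mm wide and 11.5 mm deep, go through the wall; a lug has about 2 mm (3 degrees) of play each side. The cup stopped at an unknown angle: the line through its notches is within 0.46 rad of this point's y axis. Its motor holds it up to 1 N m.
- pigment_jar_centre (a point): Centre of the small black pigment jar with a grey lid, diameter 44 mm, 66 mm tall, standing loose near the work; z up. A bystander.
- dropper_bottle_centre (a point): Centre of the dropper bottle, diameter 34 mm, 102 mm tall, standing loose near the work; z up (this point is 50 mm above its underside). A bystander.
- glass_muller_centre (a point): Centre of the glass muller with a brown wooden handle, diameter 60 mm, 104 mm tall, standing loose near the work; z up (this point is 50 mm above its underside). A bystander.

How it is judged:
By the outcome, as a careful person would: the job done as asked, in the order asked, and still so for the second after the job is handed in, with the robot touching nothing.
It also fails if it takes over 64 s, if anything falls off the work surface, if the arm or the gripper's body presses on something with over 40 N, if the wrist force passes 120 N, or if a joint passes its speed limit or range.

ROBOT

A 6-joint arm with a two-finger parallel gripper is mounted at the origin on a cart in front of the work surface, level with it; the furniture and walls round the work are solid. World frame = base frame: x ahead of the robot, y to its left, z up, the work surface at z = 0. Lengths are in m, angles in rad, forces in N, time in s.
With the tool pointing down it reaches from about 0.275 to 1 m from the base axis. Payload 8.4 kg.
Tool frame: the origin (TCP) lies on the centre line of the jaws, within the pads' length; the fingertips stand 17 mm ahead of it and the grasp point (between the pads) lies 2 mm behind it (bot.tcp_to_tips is the z of the fingertips in the tool frame, in m); z points along the fingers, y is the line along which they close (so a half turn about z gives the same grasp; the last joint's range is limited). The gripper opens to 85 mm and grips with 20 to 120 N. Pads are 22 mm wide; open, the fingers measure 114 mm over their backs; the gripper's body (76 mm by 85 mm) begins 54 mm behind the grasp point. The pads swing forward as they close: fully open they stand 13 mm farther back than shut.
Start: joints at [-1.314, 0.353, 1.633, -0, 1.155, -0.002], TCP at [0.16, -0.604, 0.248] pointing down, gripper open.
Joint ranges: [-2.63, 2.63], [-0.92, 2.1], [0.06, 2.66], [-1.3, 4.44], [0, 2.69], [-3.02, 3.02]. Speed limits (rad/s): [2.22, 2.22, 2.79, 3.14, 3.14, 3.14].

INTERFACE

Orientations are given as a unit quaternion [x, y, z, w].
In Python, from workcell import bot, hand, kinematics, get_obs, vision, hand_in gives the robot as it stands. The module is installed in compiled form; this text tells all that it offers. Calls block until the motion is done:
- bot.reach(position, orientation): joint-space move of the TCP to a pose.
- bot.servo_line(position, ori=None, velocity=0.15): straight line of the TCP; ori=None keeps the orientation; velocity is the mean speed in m/s.
- bot.goto_joints(angles): joint-space move.
- hand.move_gripper(opening, strength=None): finger opening in m; strength is the grip in N (None keeps the last); returns when the fingers have stopped.
- bot.dwell(seconds).
- kinematics.solve_ik(position, orientation): joint angles nearest the present ones, or None.
- get_obs(): the state.
- vision.read_camera(name): name is "scene" or "top"; returns a dict with "frame" (420x560x3 uint8, red, green, blue), "intrinsics" (3x3 intrinsics, pixels), "dist" ([k1, k2, p1, p2, k3] as OpenCV has them; the pictures are not rectified), "view" (4x4, takes a point from world to camera coordinates). Camera axes: x right, y down, z forward; pixel columns grow to the right and rows downward; lengths in m; the calibration is good to about 2 mm. A picture is of the moment at which its call begins. There is no depth.
A pose or a line that the arm cannot do raises bot.IKError and nothing moves.
- hand_in(): hands the job in; it is judged then, once.
The state is a dict: "time_s": time; "joint_pos": joint angles; "joint_vel": joint speeds; "joint_efforts": joint torques, N m; "position": TCP position; "orientation": TCP orientation; "wrist_force": force on the tool from outside, world axes, zero at the start; "ft_torque": the same for the moment, N m; "gripper_width": finger opening in m; "grip_force": force on a finger pad.
Only numpy, scipy, OpenCV 4.12 (cv2) and the standard library are available. Lean on these libraries where they do the work, as an engineer would, in place of code of your own. Each camera call takes 0.05 s, during which the arm holds its last target. There are 200 camera calls.

## Working session

There is one attempt and no reset: what is moved stays moved. The work goes in short steps, each a Python script; the robot and the scene stay as the last script left them, time stands still between calls to the robot, and variables do not carry over. Pictures are saved under pics/ and viewed, at most 10 in all, crops included, and the job is handed in when it is done.

```bash
mkdir -p pics
python3 - <<'E'
from workcell import vision,get_obs
import cv2,numpy as np
for n in("scene","top"):
    c=vision.read_camera(n); cv2.imwrite(f"pics/{n}0.png",c["frame"][:,:,::-1])
    V=c["view"]; print(n,c["intrinsics"].tolist(),c["dist"],(-V[:3,:3].T@V[:3,3]).round(3),V[:3,:3].round(2).tolist())
o=get_obs();print(o["time_s"],o["orientation"],o["wrist_force"])
E
```

```text
scene [[478.8221534997055, 0.0, 285.59668102060505], [0.0, 478.8221534997055, 212.98915349706314], [0.0, 0.0, 1.0]] [-0.08048141  0.          0.          0.          0.        ] [0.07  0.892 0.92 ] [[-0.78, -0.63, -0.0], [-0.49, 0.6, -0.63], [0.4, -0.49, -0.77]]
top [[457.4501309210643, 0.0, 287.3721363170127], [0.0, 457.4501309210643, 205.38334655944055], [0.0, 0.0, 1.0]] [-0.12483686  0.          0.          0.          0.        ] [0.424 0.352 1.05 ] [[-0.02, -1.0, 0.0], [-1.0, 0.02, -0.09], [0.09, -0.01, -1.0]]
0.1 [ 9.91639285e-01  1.29039248e-01 -6.71016987e-05 -6.29386546e-04] [-0.02873868 -0.41945495  0.80563704]
```

View pics/scene0.png

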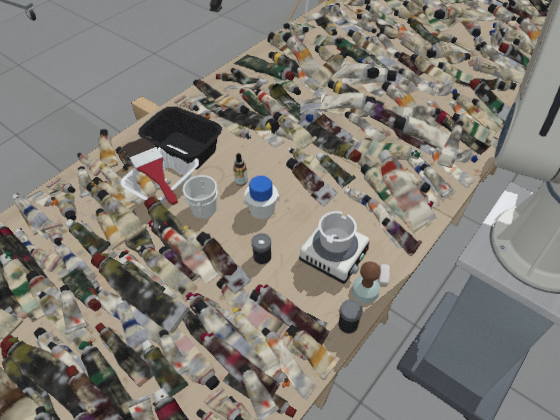

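View pics/top0.png

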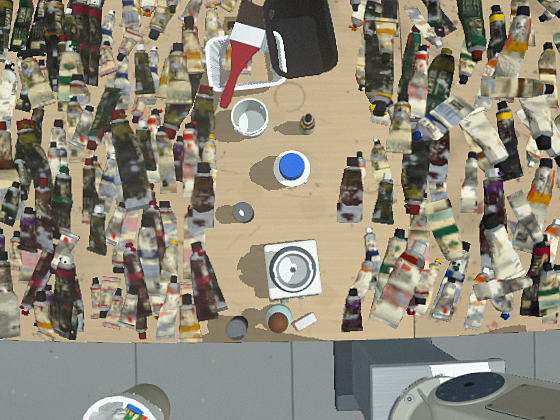

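The scene view shows the pot with its blue cap at (261,187) and the mixer cup at (338,230). In the top view the cap is at (291,166) and the cup at (292,268). The muller stands at (278,318), the dropper at (307,122) and a jar at (242,212). Next I'll rectify the pot and cup close-ups onto their planes.

```bash
cat > h.py <<'E'
from workcell import bot,hand,kinematics,get_obs,vision,hand_in
import cv2,numpy as np
def cast(c,uv,z):
    uv=np.asarray(uv,float).reshape(-1,1,2)
    n=cv2.undistortPoints(uv,c["intrinsics"],c["dist"])[:,0]
    R=c["view"][:3,:3];o=-R.T@c["view"][:3,3]
    d=np.c_[n,np.ones(len(n))]@R
    return o+d*((z-o[2])/d[:,2])[:,None]
def proj(c,P):
    r=cv2.Rodrigues(c["view"][:3,:3])[0]
    return cv2.projectPoints(np.asarray(P,float).reshape(-1,1,3),r,c["view"][:3,3],c["intrinsics"],c["dist"])[0][:,0]
def patch(c,ctr,z,half=.06,n=400):
    # orthophoto of plane z: rows -> x decreasing, cols -> y decreasing
    g=np.linspace(half,-half,n)
    X,Y=np.meshgrid(ctr[0]+g,ctr[1]+g,indexing='ij')
    m=proj(c,np.c_[X.ravel(),Y.ravel(),np.full(X.size,z)]).reshape(n,n,2).astype(np.float32)
    return cv2.remap(c["frame"],m[...,0],m[...,1],cv2.INTER_CUBIC)
def blue(c):
    h=cv2.cvtColor(c["frame"],cv2.COLOR_RGB2HSV)
    m=cv2.inRange(h,(105,150,60),(125,255,255))
    k,l,s,ce=cv2.connectedComponentsWithStats(m)
    return l,s,ce
E
python3 - <<'E'
from h import *
T=vision.read_camera("top");S=vision.read_camera("scene")
l,s,ce=blue(T);i=1+np.argmax(s[1:,4]);print(s[i],ce[i],cast(T,ce[i],.095))
l,s,ce2=blue(S);j=1+np.argmax(s[1:,4]);print(s[j],ce2[j],cast(S,ce2[j],.0785+.006))
p=cast(T,ce[i],.095)[0]; cu=cast(T,[292,268],.114)[0];print(cu)
a=patch(T,p,.05);b=patch(T,cu,.114)
cv2.imwrite("pics/top1.png",np.hstack([a,b])[:,:,::-1])
a=patch(S,p,.047);b=patch(S,cu,.114)
cv2.imwrite("pics/scene1.png",np.hstack([a,b])[:,:,::-1])
E
```

```text
[279 153  25  26 496] [291.37903226 165.32459677] [[0.5996285  0.33618827 0.095     ]]
[250 176  22  25 474] [260.53164557 188.14556962] [[0.59817541 0.34119982 0.0845    ]]
[0.38484411 0.3394393  0.114     ]
```

View pics/top1.png

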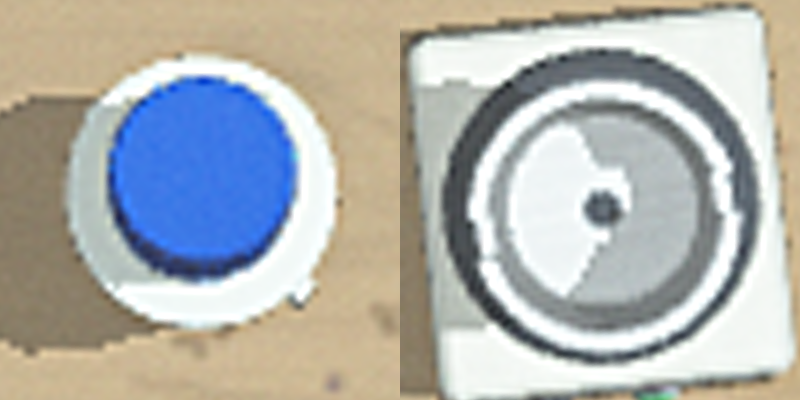

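View pics/scene1.png

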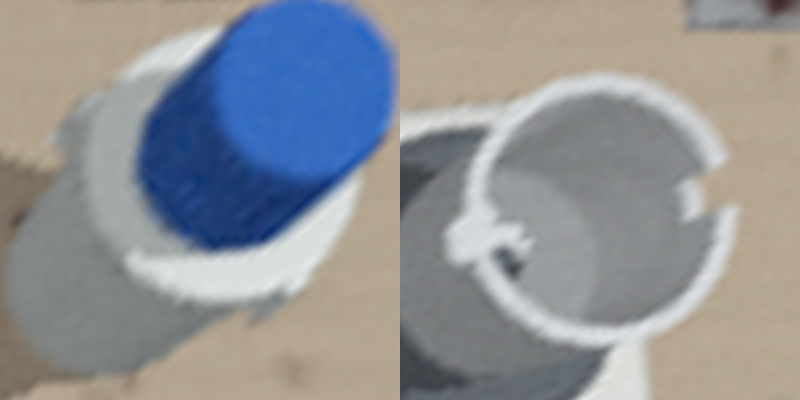

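The patches put the pot axis at about (0.600, 0.336), with a lug direction of about -131.5° (pot yaw about -41.5°). The cup axis is at about (0.381, 0.338). Its notches sit at about (722,183) and (475,235) in the scene patch, which gives a cup yaw of about +11.3°. Next I'll grasp the pot, lift it, and look again above the cup.

```bash
cat >> h.py <<'E'
def q(deg):
    a=np.radians(deg)/2; return np.array([np.cos(a),np.sin(a),0,0])
def st(t=""):
    o=get_obs();print(t,round(o["time_s"],2),np.round(o["position"],4),"F",np.round(o["wrist_force"],2),"M",np.round(o["ft_torque"],2),"w",round(float(o["gripper_width"]),4),"g",np.round(o["grip_force"],1),"j6",round(o["joint_pos"][5],2));return o
E
python3 - <<'E'
from h import *
bot.reach([.600,.336,.22],q(130));st()
bot.servo_line([.600,.336,.085],velocity=.12);st()
hand.move_gripper(.045,60);st("grip")
bot.servo_line([.600,.336,.20],velocity=.12);bot.dwell(.2);st("lift")
bot.servo_line([.381,.338,.20],ori=q(182.8),velocity=.12);bot.dwell(.3);st("above")
T=vision.read_camera("top");S=vision.read_camera("scene")
# pot foot offset: TCP .085 <-> foot 0 ; foot now .115
b=patch(S,[.381,.338],.114,.06);a=patch(S,[.381,.338],.162,.06)
cv2.imwrite("pics/s2.png",np.hstack([a,b])[:,:,::-1])
cv2.imwrite("pics/t2.png",np.hstack([patch(T,[.381,.338],.162),patch(T,[.381,.338],.114)])[:,:,::-1])
E
```

```text
3.81 [0.6004 0.3353 0.22  ] F [-0.12 -0.18 -0.04] M [-0.03 -0.01 -0.  ] w 0.0857 g 0.0 j6 -0.19
 5.08 [0.6006 0.3363 0.0859] F [0.23 0.05 0.59] M [-0.01 -0.    0.03] w 0.0851 g 0.0 j6 -0.19
grip 5.49 [0.6003 0.3362 0.0861] F [-1.51 -2.06  5.87] M [-0.11  0.19 -0.01] w 0.0524 g 62.4 j6 -0.19
lift 6.8 [0.5997 0.3358 0.1991] F [-0.31 -0.17 -1.65] M [ 0.01 -0.02 -0.06] w 0.0526 g 62.9 j6 -0.19
above 9.07 [0.3811 0.338  0.1999] F [ 0.28  0.72 -2.03] M [0.01 0.01 0.02] w 0.0526 g 62.9 j6 -0.9
```

View pics/s2.png

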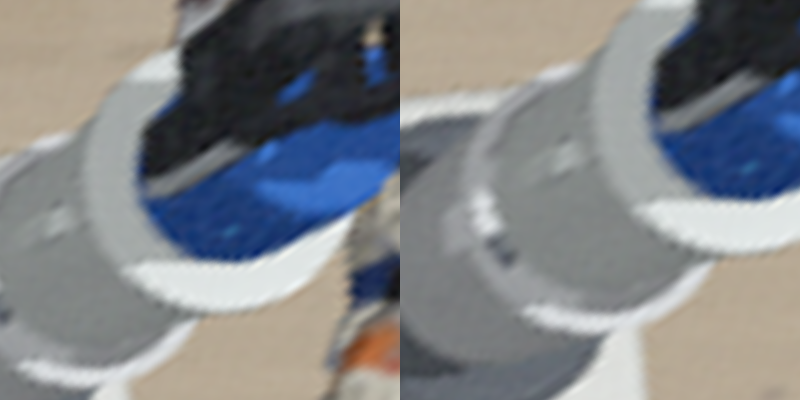

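In this view the near lug is at (60,220) in the left patch, and the notch shows at about (500,240) in the right patch, nearly beneath it. I'll overlay the predicted lug and notch corners and both circles to measure the remaining error.

```bash
cat > ov.py <<'E'
from h import *
def overlay(name,S,pc,foot,pyaw,cc,cyaw,u0,v0,w=130,h=98,k=6):
    im=cv2.resize(S["frame"][v0:v0+h,u0:u0+w],None,fx=k,fy=k,interpolation=cv2.INTER_CUBIC)[:,:,::-1].copy()
    def dr(P,col,closed=True):
        p=((proj(S,P)-[u0,v0]+.5)*k-.5)
        cv2.polylines(im,[np.round(p).astype(np.int32)],closed,col,1)
    t=np.linspace(0,2*np.pi,90)
    circ=lambda c,r,z:np.c_[c[0]+r*np.cos(t),c[1]+r*np.sin(t),0*t+z]
    dr(circ(pc,.0405,foot+.0575),(0,0,255))
    dr(circ(cc,.0405,.114),(0,255,0)); 
    def box(c,yaw,s,r,hw,z0,z1):
        a=np.radians(yaw);ex=np.array([np.cos(a),np.sin(a)]);ey=s*np.array([-np.sin(a),np.cos(a)])
        return [[*(c+ey*r+ex*x),z] for x,z in((-hw,z0),(hw,z0),(hw,z1),(-hw,z1))]
    pc=np.array(pc);cc=np.array(cc)
    for s in(1,-1):
        dr(box(pc,pyaw,s,.044,.004,foot+.03,foot+.047),(0,0,255))
        dr(box(cc,cyaw,s,.0405,.00625,.1025,.114),(0,255,0))
    cv2.imwrite(name,im)
E
python3 - <<'E'
from ov import *
S=vision.read_camera("scene");T=vision.read_camera("top")
np.save("S3.npy",S,allow_pickle=True)
print(proj(S,[[.381,.338,.114]]))
overlay("pics/s3.png",S,(.381,.338),.114,11.3,(.381,.338),11.3,270,175)
E
```

```text
[[337.81559082 225.33895233]]
```

View pics/s3.png

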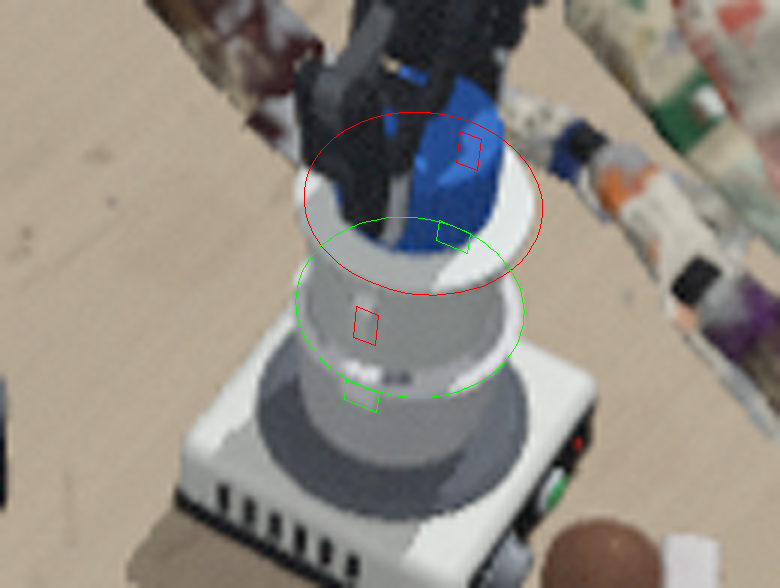

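Run:
```python
from ov import *
S=np.load("S3.npy",allow_pickle=True).item(); S0=dict(S,frame=cv2.imread("pics/scene0.png")[:,:,::-1])
T=vision.read_camera("top");T0=dict(T,frame=cv2.imread("pics/top0.png")[:,:,::-1])
for nm,c in(("S",S0),("T",T0)):
  g=cv2.cvtColor(np.ascontiguousarray(c["frame"]),cv2.COLOR_RGB2GRAY)
  # rim circle: fit using outer dark->bright edge, radial at r .03-.05
  for base in(90,270):
    an=np.arange(base-14,base+41,2)if base else 0
    P=[]
    for r in(.0365,.038,.0395):
      P.append([[.381+r*np.cos(a),.338+r*np.sin(a),.114] for a in np.radians(an)])
    m=proj(c,np.array(P).reshape(-1,3)).astype(np.float32)
    v=cv2.remap(g,m[:,0].reshape(1,-1),m[:,1].reshape(1,-1),cv2.INTER_LINEAR).reshape(3,-1)
    print(nm,base);print(an-base);print(v)
ims=[]
for f,fr in(("a",S0),("b",S)):
    overlay("pics/_%s.png"%f,fr,(.3822,.3395),.114,11.3,(.381,.338),11.3,305,190,66,66,6); ims.append(cv2.imread("pics/_%s.png"%f))
cv2.imwrite("pics/s4.png",np.hstack(ims))
```

```text
S 90
[-14 -12 -10  -8  -6  -4  -2   0   2   4   6   8  10  12  14  16  18  20
  22  24  26  28  30  32  34  36  38  40]
[[181 184 183 185 194 201 208 214 214 214 213 214 215 216 216 214 189 174
  166 170 178 180 185 187 190 193 196 198]
 [200 200 203 203 203 210 213 214 214 214 214 214 214 215 216 216 206 200
  195 194 197 197 198 204 206 209 210 210]
 [205 210 209 206 207 207 207 212 214 215 214 214 214 215 217 215 209 198
  197 203 205 204 201 205 206 205 204 204]]
S 270
[-14 -12 -10  -8  -6  -4  -2   0   2   4   6   8  10  12  14  16  18  20
  22  24  26  28  30  32  34  36  38  40]
[[208 209 207 211 215 207 211 203 187 176 167 167 167 168 168 169 171 175
  185 201 202 202 201 201 201 198 193 193]
 [209 206 205 206 206 207 209 207 190 179 171 168 168 168 168 168 169 174
  184 204 210 207 205 204 204 201 198 199]
 [191 194 194 191 190 193 192 195 190 178 171 169 169 169 169 169 168 171
  176 192 198 196 197 199 200 200 200 201]]
T 90
[-14 -12 -10  -8  -6  -4  -2   0   2   4   6   8  10  12  14  16  18  20
  22  24  26  28  30  32  34  36  38  40]
[[237 244 254 252 247 239 240 241 242 245 251 254 253 254 254 252 243 227
  197 217 241 245 229 229 236 220 211 217]
 [252 254 255 254 254 253 253 254 253 237 223 209 210 214 218 234 243 215
  215 247 254 255 253 251 251 254 249 249]
 [227 218 210 216 228 242 245 241 227 170 142 139 145 144 126 127 145 159
  211 255 255 246 255 254 252 253 247 251]]
T 270
[-14 -12 -10  -8  -6  -4  -2   0   2   4   6   8  10  12  14  16  18  20
  22  24  26  28  30  32  34  36  38  40]
[[223 220 217 218 222 221 217 230 247 252 253 254 254 251 248 251 250 242
  235 243 242 251 255 242 238 254 244 253]
 [254 255 255 255 255 254 248 229 212 212 214 225 244 235 211 209 230 252
  253 254 254 255 255 248 254 254 255 255]
 [254 255 254 250 245 241 238 199 155 132 115 115 130 139 148 153 200 246
  233 228 254 235 227 217 207 226 231 231]]
```

View pics/s4.png

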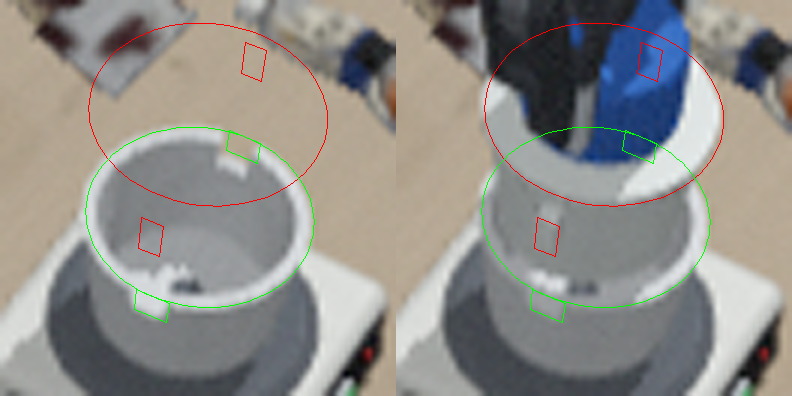

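The notch edges give a cup yaw of about 11°. In the overlay the pot sits about (+1.2, +1.5) mm off the cup axis, and its yaw is about 12.5°. I'll correct for both and go down in small steps, watching the force and yielding sideways.

```bash
cat > low.py <<'E'
from h import *
def lower(x,y,z,yaw,zstop,step,fz,F0,k=.0003):
    """step down; yield sideways to lateral force; stop on upward force."""
    while z>zstop:
        z-=step; bot.servo_line([x,y,z],ori=q(yaw),velocity=.02); bot.dwell(.06)
        o=get_obs();F=o["wrist_force"]-F0
        print(round(z,4),round(o["position"][2],4),np.round(F,1),np.round(o["ft_torque"],2),np.round([x,y],4))
        if F[2]>fz: break
        for i in(0,1):
            if abs(F[i])>.8:
                d=float(np.clip(k*F[i],-.0006,.0006)); x,y=(x+d,y) if i==0 else (x,y+d)
    return x,y,z
E
python3 - <<'E'
from low import *
yaw=182.8-1.2
x,y=.380,.3368
bot.servo_line([x,y,.20],ori=q(yaw),velocity=.03);bot.dwell(.3)
F0=np.mean([get_obs()["wrist_force"] for _ in range(3)],0)
bot.servo_line([x,y,.176],velocity=.05);bot.dwell(.2);st()
print(F0,lower(x,y,.176,yaw,.1665,.001,2.0,F0));st("end")
S=vision.read_camera("scene");cv2.imwrite("pics/s5.png",cv2.resize(S["frame"][175:275,280:400],None,fx=6,fy=6,interpolation=2)[:,:,::-1])
E
```

```text
10.71 [0.3801 0.3369 0.1763] F [ 0.27  0.61 -2.01] M [0.04 0.04 0.05] w 0.053 g 62.9 j6 -0.88
0.175 0.175 [ 1.5 -0.2 -1.5] [-0.02  0.04 -0.02] [0.38   0.3368]
0.174 0.174 [ 0.6  0.1 -1.4] [-0.01  0.02 -0.03] [0.3804 0.3368]
0.173 0.173 [ 0.4  0.6 -0.8] [0.02 0.01 0.  ] [0.3804 0.3368]
0.172 0.1719 [ 0.9  0.4 -1. ] [ 0.01  0.09 -0.05] [0.3804 0.3368]
0.171 0.171 [-0.6  2.1 -0.4] [0.38 0.33 0.01] [0.3807 0.3368]
0.17 0.1699 [-1.6  0.8 -0.9] [0.09 0.34 0.  ] [0.3807 0.3374]
0.169 0.1689 [-0.7  1.2 -0.6] [-0.07  0.15  0.05] [0.3802 0.3376]
0.168 0.1679 [-0.4 -0.3 -0.8] [-0.22  0.33  0.04] [0.3802 0.338 ]
0.167 0.1669 [-1.6 -2.2  0.7] [-0.47  0.44 -0.03] [0.3802 0.338 ]
0.166 0.166 [-0.1  0.5 -1.2] [-0.1   0.28 -0.04] [0.3798 0.3374]
[-0.64281216 -0.60358478 -0.94157462] (0.3797539560880518, 0.3374091097602587, 0.16599999999999998)
end 13.79 [0.3799 0.3375 0.166 ] F [-0.76 -0.1  -2.11] M [-0.1   0.28 -0.04] w 0.0525 g 63.1 j6 -0.88
```

View pics/s5.png

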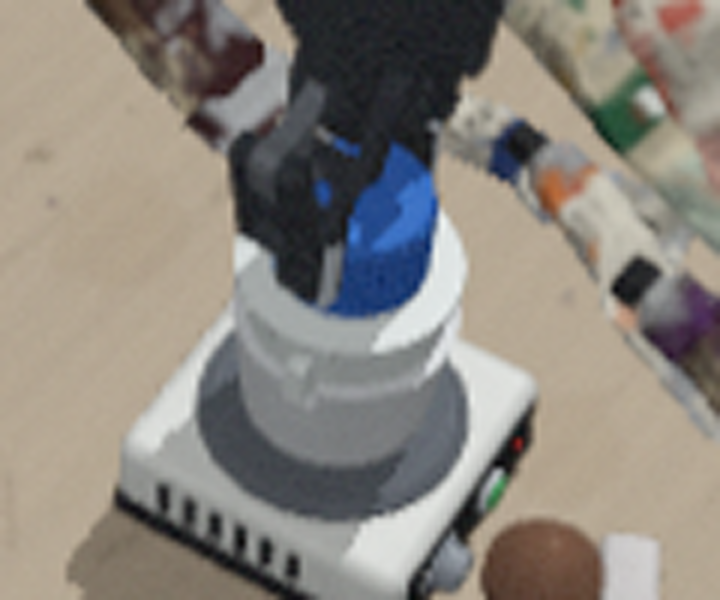

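The lug at (300,365) has entered its notch with no vertical load, and the TCP is 4 mm below the lugs-on-rim height. I'll continue in finer steps until there is light contact.

Run:
```python
from low import *
print(lower(.37975,.3374,.166,181.6,.1605,.0004,2.5,np.array([-.2,0,-2.0]),k=.0002));bot.dwell(.2);st("end")
```

```text
0.1656 0.1657 [-0.6 -0.1  1.3] [-0.02  0.28 -0.05] [0.3797 0.3374]
0.1652 0.1652 [-1.4  0.3  1.4] [-0.04  0.29  0.04] [0.3797 0.3374]
0.1648 0.1648 [-0.3 -0.5  0.1] [ 0.01  0.1  -0.02] [0.3795 0.3374]
0.1644 0.1644 [ 1.2 -0.2  0. ] [-0.03  0.05  0.02] [0.3795 0.3374]
0.164 0.164 [-1.4  0.2  0.3] [-0.01  0.21  0.03] [0.3797 0.3374]
0.1636 0.1636 [-0.1 -0.3  0.3] [ 0.03 -0.01  0.02] [0.3794 0.3374]
0.1632 0.1632 [-0.3 -0.9 -0.5] [ 0.02  0.11 -0.02] [0.3794 0.3374]
0.1628 0.1628 [-1.3  1.1  1. ] [ 0.19  0.21 -0.01] [0.3794 0.3372]
0.1624 0.1623 [ 0.5  1.2 -0.4] [ 0.12  0.05 -0.  ] [0.3792 0.3375]
0.162 0.162 [-0.1 -2.   2.2] [-0.28 -0.01  0.02] [0.3792 0.3377]
0.1616 0.1618 [-0.8 -0.8  5.4] [0.01 0.15 0.03] [0.3792 0.3373]
(0.37917368410681657, 0.33728943612163265, 0.16159999999999988)
end 17.43 [0.3793 0.3375 0.1618] F [-1.31 -0.87  4.22] M [-0.06  0.23 -0.  ] w 0.0523 g 63.3 j6 -0.87
```

It's seated, with about 6 N of light contact at the expected height. I'll ease off slightly, release and retreat.

Run:
```python
from ov import *
p=[.3792,.3373]
bot.servo_line([*p,.1619],velocity=.01);bot.dwell(.1);st()
hand.move_gripper(.085);bot.dwell(.2);st("open")
bot.servo_line([*p,.26],velocity=.06);st("up")
bot.reach([.45,.05,.3],q(110));bot.dwell(.3);st()
S=vision.read_camera("scene");T=vision.read_camera("top")
overlay("pics/_a.png",S,(.380,.338),.0765,11.3,(.381,.338),11.3,300,175,66,90)
t=cv2.resize(patch(T,[.38,.338],.13),(396,396));t=cv2.copyMakeBorder(t,0,144,0,0,cv2.BORDER_CONSTANT)[:,:,::-1]
cv2.imwrite("pics/s6.png",np.hstack([cv2.imread("pics/_a.png"),t]))
l,s,ce=blue(T);i=1+np.argmax(s[1:,4]);print(s[i],cast(T,ce[i],.1725))
```

```text
17.78 [0.3792 0.3374 0.1618] F [-1.2   1.65 -0.44] M [ 0.28  0.09 -0.02] w 0.0523 g 63.1 j6 -0.87
open 18.41 [0.3792 0.3373 0.1619] F [-0.16 -0.49 -0.08] M [-0.04 -0.02  0.03] w 0.0849 g 0.0 j6 -0.87
up 20.19 [0.3791 0.3372 0.2596] F [ 0.02 -0.04  0.03] M [-0.02  0.04  0.03] w 0.0851 g 0.0 j6 -0.87
 21.63 [0.45   0.0507 0.2999] F [-0.3   0.26 -0.23] M [ 0.04  0.01 -0.02] w 0.085 g 0.0 j6 -0.24
[280 258  28  28 596] [[0.38073309 0.33849789 0.1725    ]]
```

View pics/s6.png

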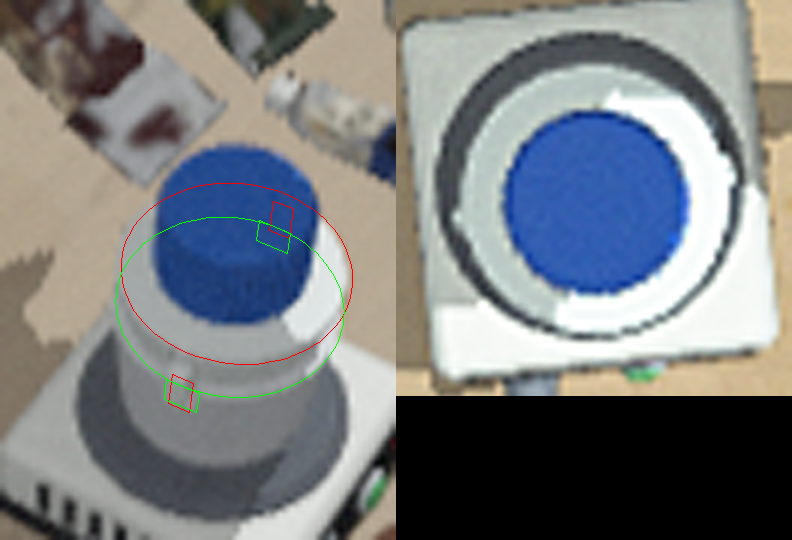

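The pot stands upright and concentric in the cup. Its near lug is in the notch at (182,390), and the bead is close to the rim as predicted. The gripper is clear, so I'm handing in.

```bash
python3 -c "
from workcell import hand_in
print(hand_in())"
```

```text
the job is handed in; nothing more can be done
None
```

The pot is seated lightly in the mixer cup (about 6 N of contact), with its lugs in the notches as far as the camera shows. I released it at about 18 s, never moved the arm near the bystanders, and handed the job in; no verdict came back.

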